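# Nest the emptied component tubs

### The arm

A 6-joint arm with a two-finger parallel gripper is mounted at the origin on the work surface. World frame = base frame: x ahead of the robot, y to its left, z up, the work surface at z = 0. Lengths are in mm, angles in rad, forces in N, time in s.
With the tool pointing down it reaches from about 375 to 825 mm from the base axis. Payload 5.5 kg.
Tool frame: the origin (TCP) lies at the very end of the fingers, on their centre line; the grasp point (between the pads) lies robot.grasp_offset behind it (robot.grasp_offset is the distance from the TCP to the grasp point, in mm); z points along the fingers, y is the line along which they close (so a half turn about z gives the same grasp; the last joint's range is limited). The gripper opens to 85 mm and grips with 20 to 120 N. Pads are 22 mm wide; open, the fingers measure 114 mm over their backs; the gripper's body (76 mm by 85 mm) begins 54 mm behind the grasp point. The pads swing forward as they close: fully open they stand 13 mm farther back than shut.
Start: joints at [-1.198, 0.314, -0.047, 1.21, 0, 1.571], TCP at [218.531, -558.783, 231.299] pointing down, gripper open.
Joint ranges: [-2.67, 2.67], [-0.69, 1.73], [-1.03, 1.25], [-2.08, 2.16], [-1.42, 1.45], [-3.14, 3.14]. Speed limits (rad/s): [2.39, 2.39, 3.01, 3.14, 3.14, 3.14].

### API

Orientations are given as [roll, pitch, yaw] about the fixed x, y, z axes, in that order (R = Rz(yaw) Ry(pitch) Rx(roll)).
In Python, from workcell import robot, get_image, camera_params gives the robot as it stands.
- The arm moves only by the tool jog_arm, never from a script. Its argument "plan" is a list of rows, each a list of 6 numbers: the shift along the tool's x, y, z scaled (see below), then the turn, a rotation vector about the tool's x, y, z scaled (see below). A call has 1 to 8 rows; each row is the pose to reach, as a shift and turn from the pose commanded when the call began, along the tool's axes at that moment; what a row does not reach only later rows make up. The controller multiplies each number of a shift by 120 mm and each number of a turn by 45 degrees. A row lasts 1/8 s, in which the tool goes at most 62.5 mm and 10.7 degrees, less where a joint would pass 70% of its speed; a pose out of reach is approached as far as the arm can. A call with a number of a shift or a turn outside -1 to 1 is refused whole. A call with a gripper value outside its range is refused whole. "hand" is the opening, from 0 (shut) to 1 (fully open), set as the call begins (left out, the last holds). The fingers move at their own pace and stop on an object; the grip force is fixed at half the most. Time passes only in rows, so rows that repeat a pose let the fingers close. It gives the time, the measured TCP pose, the force, the opening and the grip force at its end, in the units of the state.
- robot.read_state(): the state, without advancing time (a new reading comes with each control period).
- get_image(name): name is "scene" or "side" or "wrist"; returns (picture, depth): 420x560x3 uint8, red, green, blue; 420x560 float32, mm along the optical axis (not along the pixel's ray), 0 where there is no reading.
- camera_params(name): a dict with "fx", "fy", "cx", "cy" (pixels), "T" (4x4, takes a point from camera to world coordinates). Camera axes: x right, y down, z forward; pixel columns grow to the right and rows downward; lengths in mm; the calibration is good to about 2 mm. A picture is of the moment at which its call begins: read the wrist's pose just before it. camera_params takes no time and is no camera call; for the wrist camera it gives the pose at the moment of the call.
- robot.hand_in(): hands the job in; it is judged then, once.
The state is a dict: "clock": time; "joint_positions": joint angles; "dq": joint speeds; "joint_torque": joint torques, N m; "tool_pos": TCP position; "orientation": TCP orientation; "ft_force": force on the tool from outside, world axes, zero at the start; "wrist_torque": the same for the moment, N m; "gripper_width": opening from 0.0 (shut) to 1.0 (fully open); "gripper_force": force on a finger pad.
Only numpy, scipy, OpenCV 4.12 (cv2) and the standard library are available. Lean on these libraries where they do the work, as an engineer would, in place of code of your own. Each camera call takes 0.05 s, during which the arm holds its last target. There are 200 camera calls.

### The job

Clear the blue component tubs: first take the leftover capacitor out of the largest tub and stand it upright in the yellow parts tray, without disturbing the one already there. Then nest the medium tub squarely and fully down in the largest one, which stays where it stands, and after that the small tub squarely and fully down in the medium one. Set everything down rather than dropping it, and leave the rest of the bench as it is.

Things in the scene. Friction and masses are not known exactly. Their poses are not given: they have to be found in the camera images.
- tub_large: Largest blue open tub, loose, 114 (x) x 70 (y) x 48 mm high; origin under its centre, z up. Walls 5 mm (sides), 7 mm (ends): top 18 mm upright, below tapering to a 106 x 62 mm underside. A ledge 8 mm deep inside each end, 25 mm above the underside, carries a nested tub, whose rim then stands 25 mm proud. About 260 g; starts with the capacitor in it.
- tub_medium: Medium blue open tub, loose, 96 (x) x 56 (y) x 48 mm high; origin under its centre, z up. Walls 5 mm (sides), 7 mm (ends): top 18 mm upright, below tapering to a 88 x 48 mm underside. A ledge 8 mm deep inside each end, 25 mm above the underside, carries a nested tub, whose rim then stands 25 mm proud. About 120 g; grip it across y by the rim. 3 mm to spare a side when home.
- tub_small: Smallest blue open tub, loose, 78 (x) x 42 (y) x 48 mm high; origin under its centre, z up. Walls 5 mm (sides), 7 mm (ends): top 18 mm upright, below tapering to a 70 x 34 mm underside. A ledge 8 mm deep inside each end, 25 mm above the underside, carries a nested tub, whose rim then stands 25 mm proud. About 80 g; grip it across y by the rim. 3 mm to spare a side when home.
- capacitor: The leftover capacitor: black upright can with a silver top, diameter 24, height 44 mm, about 50 g, loose, standing on the inner floor (3 mm thick) of the largest tub, between the ledges. Origin at the centre of its underside, z up.
- parts_tray: Yellow open tray fixed on the bench, 100 (its x) x 150 (its y) mm outside, walls 4 mm thick and 18 mm high, inner floor 4 mm above its underside. Origin at the centre of its underside.
- tray_free (a point): Point on the inner floor of the yellow tray in the middle of its free half (35 mm from the tray's centre towards its +y end). The stored capacitor stands in the other half.
- capacitor_stored: A like capacitor, diameter 24, height 44 mm, standing loose in the other half of the yellow tray. Origin at the centre of its underside. Not part of the job: leave it alone.
- screwdriver: Screwdriver with a red handle lying on the bench. Not part of the job: leave it alone.
- multimeter: Orange multimeter 135 x 72 x 43 mm lying on the bench. Origin under its centre. Not part of the job: leave it alone.
- solder_spool: Metal-grey solder spool with black flanges, diameter 58, height 41 mm, standing on the bench. Origin under its centre. Not part of the job: leave it alone.
- pliers: Pliers with red grips, about 140 mm long, lying on the bench. Not part of the job: leave it alone.

How it is judged (in metres and radians):
On the way, in this order (a step that is already met when the one before it is completed fails the run):
1. the leftover capacitor stands upright in the yellow tray, released (x of capacitor in the frame of parts_tray between -0.046 and 0.046 m and y of capacitor in the frame of parts_tray between -0.071 and 0.071 m and z of capacitor in the frame of parts_tray between 0.001 and 0.008 m and angle between capacitor's own z axis and vertical below 0.1 rad and contact force between capacitor and the fingers below 0.05 N), for 0.2 s.
2. the medium tub is nested fully home in the largest tub, released (horizontal distance between tub_medium and tub_large below 0.005 m and z of tub_medium in the frame of tub_large between 0.021 and 0.029 m and angle between the x axis of tub_medium and the x axis of tub_large, either way round below 0.1 rad and angle between tub_medium's own z axis and vertical below 0.08 rad and contact force between tub_medium and the fingers below 0.05 N), for 0.2 s.
3. the small tub is nested fully home in the medium tub, released (horizontal distance between tub_small and tub_medium below 0.005 m and z of tub_small in the frame of tub_medium between 0.021 and 0.029 m and angle between the x axis of tub_small and the x axis of tub_medium, either way round below 0.1 rad and angle between tub_small's own z axis and vertical below 0.08 rad and contact force between tub_small and the fingers below 0.05 N), for 0.2 s.
At the end, for the whole second after the job is handed in: Capacitor upright (0.1 rad) on the tray floor; medium tub in the largest, small in the medium, each centred within 5 mm, square within 0.1 and level within 0.08 rad, underside 25 mm (+-4) above that of the tub around it; largest level on the bench, moved under 40 mm; all at rest (x of capacitor in the frame of parts_tray between -0.046 and 0.046 m and y of capacitor in the frame of parts_tray between -0.071 and 0.071 m and z of capacitor in the frame of parts_tray between 0.001 and 0.008 m and angle between capacitor's own z axis and vertical below 0.1 rad and horizontal distance between tub_medium and tub_large below 0.005 m and z of tub_medium in the frame of tub_large between 0.021 and 0.029 m and angle between the x axis of tub_medium and the x axis of tub_large, either way round below 0.1 rad and angle between each of tub_medium, tub_small, tub_large's own z axis and vertical below 0.08 rad and horizontal distance between tub_small and tub_medium below 0.005 m and z of tub_small in the frame of tub_medium between 0.021 and 0.029 m and angle between the x axis of tub_small and the x axis of tub_medium, either way round below 0.1 rad and distance of tub_large from where it was at the start of the episode below 0.04 m and height (world z) of tub_large below 0.006 m and linear speed of each of tub_large, tub_medium, tub_small, capacitor below 0.02 m/s); the robot touches nothing.
It fails at once if the stored capacitor, screwdriver, multimeter, solder spool or pliers is moved by more than 25 mm (distance of any of capacitor_stored, screwdriver, multimeter, solder_spool, pliers from where it was at the start of the episode above 0.025 m).
It fails at once if the capacitor is dropped: falls free of the fingers faster than 0.6 m/s (about 18 mm) (linear speed of capacitor above 0.6 m/s and contact force between capacitor and the fingers below 0.05 N).
It fails at once if the medium tub is dropped: falls free of the fingers faster than 0.6 m/s (about 18 mm) (linear speed of tub_medium above 0.6 m/s and contact force between tub_medium and the fingers below 0.05 N).
It fails at once if the small tub is dropped: falls free of the fingers faster than 0.6 m/s (about 18 mm) (linear speed of tub_small above 0.6 m/s and contact force between tub_small and the fingers below 0.05 N).
It also fails if it takes over 72 s, if anything falls off the work surface, if the arm or the gripper's body presses on something with over 40 N, if the wrist force passes 120 N, or if a joint passes its speed limit or range.

## Working session

There is one attempt and no reset: what is moved stays moved. The work goes in short steps, Python scripts to look and compute and a tool call to move; the robot and the scene stay as the last step left them, time stands still between calls to the robot, and variables do not carry over. Pictures are saved under pics/ and viewed, at most 10 in all, crops included, and the job is handed in when it is done.

Besides the shell and the picture viewer there is one more tool, called after ">>>" by a JSON object that holds its "name" and its "arguments", one argument or row to a line. jog_arm: Moves the arm, as the interface text tells. Its arguments: {"type":"object","properties":{"plan":{"type":"array","items":{"type":"array","items":{"type":"number","minimum":-1,"maximum":1}}},"hand":{"type":"number"}},"required":["plan"]}

```bash
mkdir -p pics; ls
python3 - <<'E'
from workcell import robot,get_image,camera_params
import cv2,numpy as np
print(robot.read_state(), robot.grasp_offset)
for n in("scene","side"):
    p,d=get_image(n); cv2.imwrite(f"pics/{n}0.png",p[:,:,::-1]); np.savez(f"{n}0.npz",p=p,d=d,**camera_params(n))
    print(n,camera_params(n))
E
```

```text
pics
{'clock': 0.0, 'joint_positions': array([-1.19800074e+00,  3.14290441e-01, -4.80660691e-02,  1.21019950e+00,
       -9.33375443e-06,  1.57077397e+00]), 'dq': array([-0.00130952,  0.00230806,  0.00145883,  0.00053732, -0.00050547,
       -0.00087442]), 'joint_torque': array([-6.53638490e-04, -5.39583063e+01,  3.39753199e+01,  1.88692741e-02,
        2.33867568e-04,  1.84095565e-07]), 'tool_pos': array([ 218.31972888, -558.25273173,  230.40165365]), 'orientation': array([-3.13983297e+00,  9.29440209e-06,  3.72817956e-01]), 'ft_force': array([ 0.69350702,  0.78892666, -0.04203672]), 'wrist_torque': array([ 0.02162745,  0.00138355, -0.00219079]), 'gripper_force': 0.0, 'gripper_width': 1.0024992691794041} 18.700000000000003
scene {'fx': 480.7630583385401, 'fy': 480.7630583385401, 'cx': 280.53524331350536, 'cy': 202.62529844723136, 'T': array([[-7.57438461e-01,  4.54430125e-01, -4.68807251e-01,
         1.07166142e+03],
       [ 6.52862890e-01,  5.18845529e-01, -5.51878033e-01,
         5.84762980e+02],
       [-7.55145708e-03, -7.24080505e-01, -6.89674124e-01,
         7.69689532e+02],
       [ 0.00000000e+00,  0.00000000e+00,  0.00000000e+00,
         1.00000000e+00]])}
side {'fx': 424.7450768101115, 'fy': 424.7450768101115, 'cx': 274.12573002165703, 'cy': 210.01943821048815, 'T': array([[-8.42475147e-01, -3.56810677e-01,  4.03635686e-01,
         2.38534602e+02],
       [-5.38695124e-01,  5.48799993e-01, -6.39238712e-01,
         5.76456043e+02],
       [ 6.57193581e-03, -7.55979304e-01, -6.54562527e-01,
         6.24489616e+02],
       [ 0.00000000e+00,  0.00000000e+00,  0.00000000e+00,
         1.00000000e+00]])}
```

View pics/scene0.png

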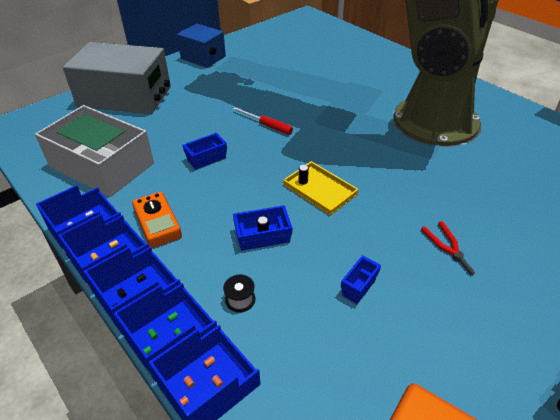

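View pics/side0.png

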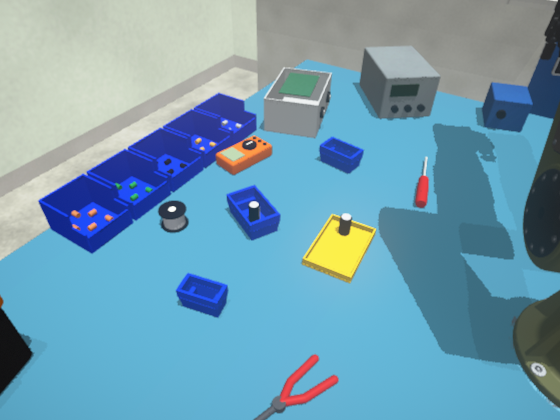

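The scene picture shows the large tub at (262,228) with the capacitor at (263,222). The other tubs are at (205,150) and (360,279), and the tray is at (320,188) with the stored can at (303,174). The side picture agrees. Next I measure the rims from depth.

```bash
cat > h.py <<'E'
import numpy as np,cv2
def cloud(f):
    f=np.load(f) if isinstance(f,str) else f
    d=f['d'];v,u=np.indices(d.shape)
    P=np.stack([(u-f['cx'])/f['fx']*d,(v-f['cy'])/f['fy']*d,d],-1)@f['T'][:3,:3].T+f['T'][:3,3]
    P[d==0]=np.nan
    return P,f['p'].astype(int)
def rect(pts):
    (c,(w,h),a)=cv2.minAreaRect(pts[:,:2].astype(np.float32))
    if w<h:w,h,a=h,w,a+90
    return np.round([*c,w,h,(a+90)%180-90],1)
def blobs(win,m,uo,P):
    m=m.copy();M=np.zeros_like(m);u0,v0,u1,v1=win;M[v0:v1,u0:u1]=m[v0:v1,u0:u1];return P[M]
E
python3 - <<'E'
from h import *
W={'scene':dict(L=(228,198,300,255),A=(178,128,232,170),B=(335,250,386,306),T=(278,155,362,220)),
'side':dict(L=(220,180,285,242),A=(312,132,370,176),B=(170,268,232,318),T=(298,205,380,285))}
for n in W:
    P,p=cloud(n+'0.npz')
    r,g,b=p[...,0],p[...,1],p[...,2]
    blue=(b>1.8*g)&(b>60)&(r<80)&(g<90); yel=(r>120)&(g>90)&(b<80)
    for k,w in W[n].items():
        q=blobs(w,yel if k=='T' else blue,0,P); q=q[~np.isnan(q[:,0])]
        z=q[:,2]; top=np.percentile(z,97)
        s=q[abs(z-(18 if k=='T' else 48))<4]
        print(n,k,len(q),'ztop',round(top,1),len(s),rect(s))
    for k,w in (('T',W[n]['T']),('L',W[n]['L'])):
        q=blobs(w,~blue&~yel,0,P)
        q=q[(q[:,2]>25)&(q[:,2]<60)] if k=='T' else q[(q[:,2]>25)]
        zt=np.percentile(q[:,2],90); s=q[q[:,2]>zt-3]; print('cap',k,len(s),zt,rect(s))
E
```

```text
scene L 1869 ztop 49.4 421 [646.7  22.9 113.5  72.  -27.8]
scene A 1075 ztop 49.0 233 [ 584.8 -280.9   97.6   60.8   -9.1]
scene B 1111 ztop 49.4 332 [592.1 252.3  79.6  42.1  12.3]
scene T 1511 ztop 19.1 287 [449.4  -3.2 151.6 103.7 -86. ]
cap T 54 49.27018341448718 [528.1  -7.2 177.7  22.2  32.5]
cap L 79 48.63417422563744 [639.2  10.4 112.3  45.8 -28.5]
side L 1503 ztop 47.3 288 [644.4  22.2 117.5  67.7 -27.9]
side A 975 ztop 47.1 159 [ 581.1 -280.5   97.3   57.1   -9. ]
side B 1444 ztop 47.7 358 [589.  251.8  78.2  42.2  12.4]
side T 2674 ztop 17.2 352 [446.   -3.3 151.1  99.  -85.7]
cap T 75 47.07226944922604 [459.4 -48.5  22.2  22.   87.9]
cap L 124 47.274849895973716 [645.   18.8 113.2  68.3 -28.4]
```

Sizes match: large tub (645.5, 22.5) yaw −27.9°, medium (583, −281) yaw −9°, small (590.5, 252) yaw 12.3°, tray (447.7, −3) with its y axis at 94°. I'm moving over the large tub and turning the jaw to close along the tub's x axis.

>>> {"name": "jog_arm", "arguments": {
  "plan": [
    [0.42, -0.27, 0, 0, 0, 0],
    [0.85, -0.535, 0, 0, 0, 0],
    [0.85, -0.535, 0, 0, 0, 0]
  ]
}}

```text
clock: 0.48
tool_pos: [291.9, -458.6, 231.1]
orientation: [-3.14, -0.001, 0.377]
ft_force: [-0.1, 0.1, -0.5]
gripper_width: 0.998
gripper_force: 0.0
```

>>> {"name": "jog_arm", "arguments": {
  "plan": [
    [0.42, -0.27, 0, 0, 0, 0],
    [0.85, -0.535, 0, 0, 0, 0]
  ]
}}

```text
clock: 0.72
tool_pos: [361.9, -364.5, 231.0]
orientation: [-3.142, 0.0, 0.37]
ft_force: [0.1, -0.5, 0.0]
gripper_width: 0.999
gripper_force: 0.0
```

>>> {"name": "jog_arm", "arguments": {
  "plan": [
    [0.42, -0.27, 0, 0, 0, 0],
    [0.85, -0.535, 0, 0, 0, 0]
  ]
}}

```text
clock: 0.98
tool_pos: [434.0, -267.1, 231.2]
orientation: [3.141, 0.0, 0.372]
ft_force: [0.9, -0.2, -0.5]
gripper_width: 0.998
gripper_force: 0.0
```

>>> {"name": "jog_arm", "arguments": {
  "plan": [
    [0.42, -0.27, 0, 0, 0, 0],
    [0.85, -0.535, 0, 0, 0, 0]
  ]
}}

```text
clock: 1.23
tool_pos: [505.8, -170.1, 231.2]
orientation: [3.141, 0.0, 0.372]
ft_force: [1.3, -0.5, 0.0]
gripper_width: 0.999
gripper_force: 0.0
```

>>> {"name": "jog_arm", "arguments": {
  "plan": [
    [0.42, -0.27, 0, 0, 0, 0],
    [0.85, -0.535, 0, 0, 0, 0]
  ]
}}

```text
clock: 1.48
tool_pos: [577.6, -73.1, 231.1]
orientation: [3.141, 0.0, 0.372]
ft_force: [1.2, -1.5, -0.5]
gripper_width: 0.997
gripper_force: 0.0
```

>>> {"name": "jog_arm", "arguments": {
  "plan": [
    [0.42, -0.27, 0, 0, 0, -0.2],
    [0.85, -0.535, 0, 0, 0, -0.4],
    [0.85, -0.535, 0, 0, 0, -0.6],
    [0.85, -0.535, 0, 0, 0, -0.8],
    [0.85, -0.535, 0, 0, 0, -0.904],
    [0.85, -0.535, 0, 0, 0, -0.904],
    [0.85, -0.535, 0, 0, 0, -0.904]
  ]
}}

```text
clock: 2.35
tool_pos: [648.2, 22.4, 231.0]
orientation: [-3.141, 0.0, 1.081]
ft_force: [0.6, 0.2, 0.3]
gripper_width: 0.999
gripper_force: 0.0
```

Run:
```python
from workcell import robot,get_image,camera_params
import cv2,numpy as np
s=robot.read_state(); print(s['clock'],s['tool_pos'],s['orientation'],s['joint_positions'])
c=camera_params("wrist");p,d=get_image("wrist"); cv2.imwrite("pics/w1.png",p[:,:,::-1]); np.savez("w1.npz",p=p,d=d,**c)
print(c['T'])
```

```text
2.35 [648.23088086  22.36929338 231.0166389 ] [-3.14134790e+00  3.25121796e-04  1.08088975e+00] [ 3.45755746e-02  4.07523656e-01  8.55162345e-02  1.24916357e+00
 -1.58857582e-04  2.09527855e+00]
[[ 8.82061734e-01 -4.50749916e-01 -1.37082495e-01  6.82733379e+02]
 [-4.71133797e-01 -8.43771682e-01 -2.57064764e-01  8.83506420e+01]
 [ 2.05593827e-04  2.91331188e-01 -9.56622233e-01  3.72325719e+02]
 [ 0.00000000e+00  0.00000000e+00  0.00000000e+00  1.00000000e+00]]
```

View pics/w1.png

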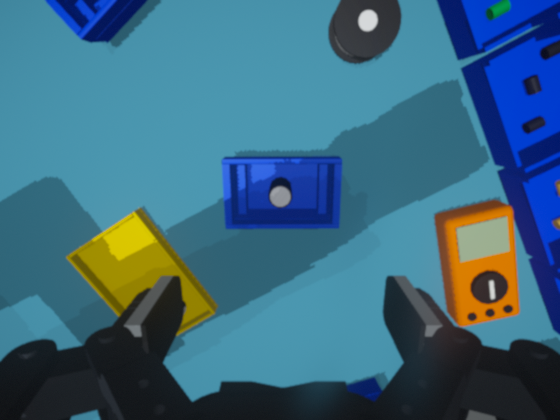

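The wrist picture shows the large tub at (281,192), the capacitor's top at (280,196) about mid-tub, and the tray's free end at (130,235).

Run:
```python
from h import *
P,p=cloud('w1.npz'); r,g,b=p[...,0],p[...,1],p[...,2]
w=np.zeros(r.shape,bool); w[140:245,205:360]=1
blue=(b>1.8*g)&(b>50)&(r<80)&(g<100)
q=P[w&blue]; print('L',np.percentile(q[:,2],97),rect(q[abs(q[:,2]-48)<5]))
w[:]=0; w[178:212,262:300]=1
q=P[w&(abs(r-b)<45)&(r>95)]; print('cap',len(q),np.percentile(q[:,2],[5,50,95]),rect(q))
P,p=cloud('scene0.npz'); r,g,b=p[...,0],p[...,1],p[...,2]
for n,ws in(('scene0',((255,212,272,230),(296,162,312,176))),('side0',((246,198,262,211),(338,210,354,224)))):
    P,p=cloud(n+'.npz')
    for a in ws:
        q=P[a[1]:a[3],a[0]:a[2]].reshape(-1,3); c=p[a[1]:a[3],a[0]:a[2]].reshape(-1,3)
        q=q[(c.min(1)>120)&(abs(q[:,2]-47)<6)]; print(n,len(q),q[:,2].mean() if len(q) else 0,rect(q) if len(q) else 0)
```

```text
L nan [645.7  21.3 113.6  69.9 -27.9]
cap 336 [nan nan nan] [641.5  19.7  19.8  17.3  58.1]
scene0 50 47.24878889497493 [644.3  20.6  18.3  18.2 -55.3]
scene0 37 48.02232662043224 [460.7 -49.4  18.6  16.5  47.5]
side0 48 45.311634303032925 [640.5  19.9  20.3  17.   44.1]
side0 58 46.64272491545487 [460.7 -50.3  19.6  18.6   2.3]
```

>>> {"name": "jog_arm", "arguments": {
  "hand": 0.4,
  "plan": [
    [-0.045, -0.034, 0.3, 0, 0, 0],
    [-0.045, -0.034, 0.7, 0, 0, 0],
    [-0.045, -0.034, 1.0, 0, 0, 0],
    [-0.045, -0.034, 1.0, 0, 0, 0],
    [-0.045, -0.034, 1.0, 0, 0, 0]
  ]
}}

```text
clock: 3.02
tool_pos: [643.0, 20.0, 112.8]
orientation: [3.14, -0.001, 1.082]
ft_force: [0.9, 0.3, 0.8]
gripper_width: 0.401
gripper_force: 0.0
```

>>> {"name": "jog_arm", "arguments": {
  "plan": [
    [0, 0, 0.15, 0, 0, 0],
    [0, 0, 0.3, 0, 0, 0],
    [0, 0, 0.4, 0, 0, 0],
    [0, 0, 0.5, 0, 0, 0],
    [0, 0, 0.6, 0, 0, 0],
    [0, 0, 0.7, 0, 0, 0],
    [0, 0, 0.77, 0, 0, 0],
    [0, 0, 0.77, 0, 0, 0]
  ]
}}

```text
clock: 4.03
tool_pos: [641.4, 20.0, 18.0]
orientation: [-3.14, 0.001, 1.083]
ft_force: [-0.0, -0.1, -0.0]
gripper_width: 0.402
gripper_force: 0.0
```

>>> {"name": "jog_arm", "arguments": {
  "hand": 0,
  "plan": [
    [0, 0, 0, 0, 0, 0],
    [0, 0, 0, 0, 0, 0],
    [0, 0, 0, 0, 0, 0],
    [0, 0, 0, 0, 0, 0],
    [0, 0, 0, 0, 0, 0],
    [0, 0, 0, 0, 0, 0]
  ]
}}

```text
clock: 4.78
tool_pos: [642.3, 20.0, 19.2]
orientation: [3.141, -0.0, 1.083]
ft_force: [-0.2, 0.6, 2.9]
gripper_width: 0.262
gripper_force: 58.8
```

>>> {"name": "jog_arm", "arguments": {
  "plan": [
    [0, 0, -0.1, 0, 0, 0],
    [0, 0, -0.25, 0, 0, 0],
    [0, 0, -0.4, 0, 0, 0],
    [0, 0, -0.6, 0, 0, 0],
    [0, 0, -0.75, 0, 0, 0],
    [0, 0, -0.75, 0, 0, 0]
  ]
}}

```text
clock: 5.52
tool_pos: [643.7, 20.0, 111.3]
orientation: [3.138, -0.002, 1.083]
ft_force: [0.1, -0.7, -0.8]
gripper_width: 0.26
gripper_force: 58.7
```

Run:
```python
from workcell import robot,get_image,camera_params
import cv2,numpy as np
s=robot.read_state(); print(s['clock'],s['tool_pos'],s['orientation'],s['gripper_width'])
c=camera_params("wrist");p,d=get_image("wrist"); np.savez("w2.npz",p=p,d=d,**c)
p2,d=get_image("side");np.savez("side2.npz",p=p2,d=d,**camera_params("side"));
cv2.imwrite("pics/w2.png",np.hstack([cv2.resize(p[100:,100:460],(400,355)),cv2.resize(p2[150:300,180:350],(400,355))])[:,:,::-1])
```

```text
5.525 [643.69188054  20.04470446 111.33168876] [ 3.13805863e+00 -1.97725794e-03  1.08280513e+00] 0.25972797838959755
```

View pics/w2.png

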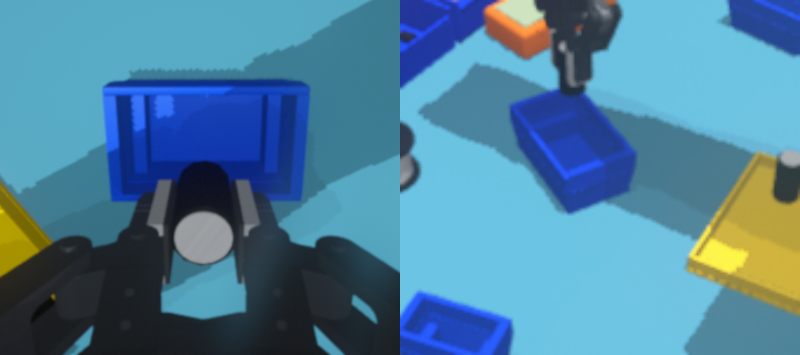

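The capacitor is held (its top at (203,237) in the left half) and the tub looks undisturbed. I'm carrying it to tray_free, about (445, 32).

>>> {"name": "jog_arm", "arguments": {
  "plan": [
    [-0.04, -0.09, 0, 0, 0, 0],
    [-0.12, -0.26, 0, 0, 0, 0],
    [-0.22, -0.48, 0, 0, 0, 0],
    [-0.341, -0.747, 0, 0, 0, 0]
  ]
}}

```text
clock: 6.12
tool_pos: [541.6, 25.9, 107.8]
orientation: [-3.14, 0.001, 1.083]
ft_force: [0.2, -0.5, -0.2]
gripper_width: 0.258
gripper_force: 58.8
```

>>> {"name": "jog_arm", "arguments": {
  "plan": [
    [-0.12, -0.26, 0, 0, 0, 0],
    [-0.22, -0.48, 0, 0, 0, 0],
    [-0.3, -0.657, 0, 0, 0, 0],
    [-0.341, -0.747, 0, 0, 0, 0],
    [-0.341, -0.747, 0, 0, 0, 0]
  ]
}}

```text
clock: 6.75
tool_pos: [444.5, 31.8, 108.6]
orientation: [-3.141, 0.0, 1.083]
ft_force: [0.6, -0.5, 0.1]
gripper_width: 0.258
gripper_force: 58.8
```

>>> {"name": "jog_arm", "arguments": {
  "plan": [
    [0, 0, 0.1, 0, 0, 0],
    [0, 0, 0.25, 0, 0, 0],
    [0, 0, 0.4, 0, 0, 0],
    [0, 0, 0.52, 0, 0, 0],
    [0, 0, 0.62, 0, 0, 0],
    [0, 0, 0.68, 0, 0, 0],
    [0, 0, 0.71, 0, 0, 0],
    [0, 0, 0.71, 0, 0, 0]
  ]
}}

```text
clock: 7.75
tool_pos: [445.5, 31.8, 23.7]
orientation: [3.142, -0.0, 1.083]
ft_force: [0.5, -0.0, -0.4]
gripper_width: 0.254
gripper_force: 58.8
```

Run:
```python
from workcell import robot,get_image,camera_params
import numpy as np
from h import *
print(robot.read_state()['tool_pos'])
f=camera_params("side");f['p'],f['d']=get_image("side")
P,p=cloud(f); r,g,b=p[...,0],p[...,1],p[...,2]
m=(r<60)&(g<60)&(b<60)&(abs(P[...,0]-445)<20)&(abs(P[...,1]-31.7)<20)
q=P[m]; print('dark near', len(q), np.percentile(q[:,2],[0,2,10,50]))
# side camera yellow visible directly below?
```

```text
[445.45273227  31.78807996  23.73562764]
dark near 32 [29.00198305 29.16576749 32.37899372 40.20319228]
```

>>> {"name": "jog_arm", "arguments": {
  "plan": [
    [0, 0, 0.01, 0, 0, 0],
    [0, 0, 0.02, 0, 0, 0],
    [0, 0, 0.025, 0, 0, 0],
    [0, 0, 0.025, 0, 0, 0]
  ]
}}

```text
clock: 8.3
tool_pos: [445.3, 31.8, 20.7]
orientation: [-3.142, -0.0, 1.083]
ft_force: [-0.2, -0.2, -1.8]
gripper_width: 0.26
gripper_force: 58.8
```

>>> {"name": "jog_arm", "arguments": {
  "plan": [
    [0, 0, 0.008, 0, 0, 0],
    [0, 0, 0.012, 0, 0, 0],
    [0, 0, 0.012, 0, 0, 0]
  ]
}}

```text
clock: 8.68
tool_pos: [445.5, 31.8, 20.1]
orientation: [3.141, -0.0, 1.083]
ft_force: [-2.9, -0.3, 11.6]
gripper_width: 0.256
gripper_force: 60.2
```

Contact with the tray floor felt; releasing and rising.

>>> {"name": "jog_arm", "arguments": {
  "hand": 0.45,
  "plan": [
    [0, 0, -0.004, 0, 0, 0],
    [0, 0, -0.004, 0, 0, 0],
    [0, 0, -0.004, 0, 0, 0],
    [0, 0, -0.004, 0, 0, 0]
  ]
}}

```text
clock: 9.18
tool_pos: [445.2, 31.7, 19.6]
orientation: [-3.141, 0.0, 1.083]
ft_force: [1.0, 0.2, 0.2]
gripper_width: 0.452
gripper_force: 0.0
```

>>> {"name": "jog_arm", "arguments": {
  "plan": [
    [0, 0, -0.1, 0, 0, 0],
    [0, 0, -0.3, 0, 0, 0],
    [0, 0, -0.6, 0, 0, 0],
    [0, 0, -1, 0, 0, 0],
    [0, 0, -1, 0, 0, 0]
  ]
}}

```text
clock: 9.8
tool_pos: [448.5, 32.0, 144.0]
orientation: [3.135, -0.004, 1.083]
ft_force: [0.0, 0.2, -0.1]
gripper_width: 0.45
gripper_force: 0.0
```

Run:
```python
from workcell import robot,get_image,camera_params
from h import *
s=robot.read_state();print(s['tool_pos'],s['orientation'])
for n in("scene","side"):
    f=camera_params(n);f['p'],f['d']=get_image(n);P,p=cloud(f)
    m=(p.min(-1)>120)&(abs(P[...,2]-48)<6)&(abs(P[...,0]-450)<45)&(abs(P[...,1])<80)
    k,l=cv2.connectedComponents(m.astype(np.uint8))
    for i in range(1,k):
        q=P[l==i]
        if len(q)>10: print(n,len(q),q[:,2].mean(),q[:,2].std(),rect(q))
# next move from commanded pose
x,y,z,a=445.3,31.9,None,1.0828
c=np.array([583-445.3,-280.7-31.9]);print('tool dxy/120',(c@[np.cos(a),np.sin(a)])/120,(c@[np.sin(a),-np.cos(a)])/120,'turn',(np.degrees(a)+9)/45)
```

```text
[448.50493137  31.99389032 144.03484412] [ 3.13507231 -0.00408568  1.08280379]
scene 26 49.02568284653689 1.180004042165438 [461.5 -49.   16.4  14.8  26. ]
scene 29 48.09561101094919 1.0130680146524735 [444.3  32.   15.7  13.6  44.7]
side 40 46.60477443526073 0.8377417130135133 [461.1 -49.7  18.6  15.9  19. ]
side 60 46.33033244054359 0.9476424877862407 [444.4  31.8  18.9  16.9  77.9]
tool dxy/120 -1.7629154943062446 2.234929576057144 turn 1.5786637790392342
```

Capacitor stands upright at (444.4, 32), top about 47–48; the stored one is unmoved. Going over the medium tub.

>>> {"name": "jog_arm", "arguments": {
  "hand": 0.85,
  "plan": [
    [-0.294, 0.372, -0.2, 0, 0, 0],
    [-0.588, 0.745, -0.4, 0, 0, 0]
  ]
}}

```text
clock: 10.15
tool_pos: [490.4, -73.0, 186.9]
orientation: [-3.139, 0.001, 1.085]
ft_force: [1.1, 0.8, 1.4]
gripper_width: 0.845
gripper_force: 0.0
```

>>> {"name": "jog_arm", "arguments": {
  "plan": [
    [-0.294, 0.372, 0, 0, 0, 0],
    [-0.588, 0.745, 0, 0, 0, 0]
  ]
}}

```text
clock: 10.4
tool_pos: [536.9, -178.2, 186.6]
orientation: [-3.14, 0.0, 1.083]
ft_force: [0.9, 0.3, 0.3]
gripper_width: 0.851
gripper_force: 0.0
```

>>> {"name": "jog_arm", "arguments": {
  "plan": [
    [-0.294, 0.372, 0, 0, 0, 0.2],
    [-0.588, 0.745, 0, 0, 0, 0.4],
    [-0.588, 0.745, 0, 0, 0, 0.6],
    [-0.588, 0.745, 0, 0, 0, 0.79]
  ]
}}

```text
clock: 10.9
tool_pos: [581.9, -281.4, 185.0]
orientation: [-3.138, 0.002, 0.456]
ft_force: [-0.4, 0.0, 0.4]
gripper_width: 0.847
gripper_force: 0.0
```

>>> {"name": "jog_arm", "arguments": {
  "plan": [
    [0, 0, 0, 0, 0, 0.2],
    [0, 0, 0, 0, 0, 0.4],
    [0, 0, 0, 0, 0, 0.6],
    [0, 0, 0, 0, 0, 0.789],
    [0, 0, 0, 0, 0, 0.789],
    [0, 0, 0, 0, 0, 0.789]
  ]
}}

```text
clock: 11.65
tool_pos: [582.5, -280.7, 186.7]
orientation: [-3.141, 0.002, -0.155]
ft_force: [0.3, 1.1, -0.5]
gripper_width: 0.849
gripper_force: 0.0
```

```bash
cat > look.py <<'E'
import sys
from workcell import robot,get_image,camera_params
from h import *
s=robot.read_state();print(s['clock'],s['tool_pos'],s['orientation'])
f=camera_params("wrist");f['p'],f['d']=get_image("wrist");P,p=cloud(f)
x,y,zr=map(float,sys.argv[1:4])
r,g,b=p[...,0],p[...,1],p[...,2]
m=(b>1.8*g)&(b>50)&(r<80)&(g<100)&(np.hypot(P[...,0]-x,P[...,1]-y)<75)
print('ztop',np.percentile(P[m][:,2],[50,90,97]))
for dz in(3,5): print(m.sum(),rect(P[m&(abs(P[...,2]-zr)<dz)]))
if len(sys.argv)>4: cv2.imwrite("pics/"+sys.argv[4],p[:,:,::-1].astype(np.uint8))
E
python3 look.py 583 -281 48 w3.png
```

```text
11.65 [ 582.47958719 -280.71115683  186.71019292] [-3.14112143e+00  1.61040570e-03 -1.54921583e-01]
ztop [23.26039929 46.76005059 47.37152041]
7319 [ 585.  -282.6   96.3   55.6   -8.1]
7319 [ 585.  -282.6   96.3   55.7   -8. ]
```

View pics/w3.png

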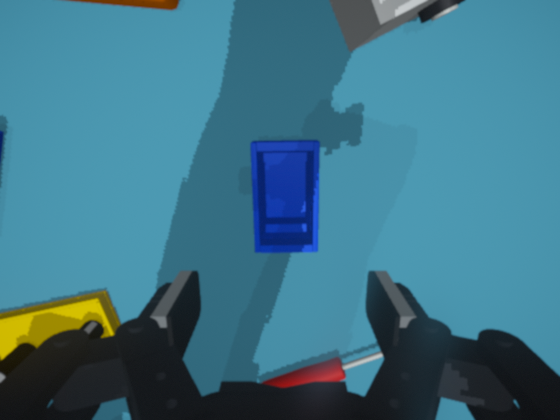

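The medium tub is at (285,197) in the wrist picture, giving (585, −282.6) yaw −8°, centred between the fingers. I'm descending to grip the rim.

>>> {"name": "jog_arm", "arguments": {
  "plan": [
    [0.014, 0.008, 0.3, 0, 0, 0],
    [0.014, 0.008, 0.6, 0, 0, 0],
    [0.014, 0.008, 0.85, 0, 0, 0],
    [0.014, 0.008, 1.0, 0, 0, 0]
  ]
}}

```text
clock: 12.2
tool_pos: [583.6, -281.7, 65.9]
orientation: [-3.141, 0.002, -0.156]
ft_force: [-0.1, 0.7, 0.3]
gripper_width: 0.851
gripper_force: 0.0
```

>>> {"name": "jog_arm", "arguments": {
  "plan": [
    [0, 0, 0.1, 0, 0, 0],
    [0, 0, 0.2, 0, 0, 0],
    [0, 0, 0.28, 0, 0, 0],
    [0, 0, 0.331, 0, 0, 0],
    [0, 0, 0.331, 0, 0, 0]
  ]
}}

```text
clock: 12.82
tool_pos: [584.3, -282.1, 27.7]
orientation: [-3.141, 0.0, -0.157]
ft_force: [-0.7, 0.1, -0.5]
gripper_width: 0.852
gripper_force: 0.0
```

>>> {"name": "jog_arm", "arguments": {
  "hand": 0,
  "plan": [
    [0, 0, 0, 0, 0, 0],
    [0, 0, 0, 0, 0, 0],
    [0, 0, 0, 0, 0, 0],
    [0, 0, 0, 0, 0, 0],
    [0, 0, 0, 0, 0, 0],
    [0, 0, 0, 0, 0, 0]
  ]
}}

```text
clock: 13.58
tool_pos: [585.2, -282.5, 28.9]
orientation: [3.141, -0.002, -0.157]
ft_force: [-0.8, 0.1, 5.5]
gripper_width: 0.634
gripper_force: 65.3
```

>>> {"name": "jog_arm", "arguments": {
  "plan": [
    [0, 0, -0.08, 0, 0, 0],
    [0, 0, -0.2, 0, 0, 0],
    [0, 0, -0.35, 0, 0, 0],
    [0, 0, -0.55, 0, 0, 0],
    [0, 0, -0.75, 0, 0, 0],
    [0, 0, -0.9, 0, 0, 0],
    [0, 0, -1, 0, 0, 0],
    [0, 0, -1, 0, 0, 0]
  ]
}}

```text
clock: 14.58
tool_pos: [585.1, -282.4, 149.0]
orientation: [3.141, -0.002, -0.157]
ft_force: [0.6, 0.5, -1.6]
gripper_width: 0.639
gripper_force: 64.6
```

Run:
```python
from workcell import robot,get_image,camera_params
from h import *
s=robot.read_state();print(s['clock'],s['tool_pos'],s['orientation'],s['gripper_width'])
a,_=get_image("wrist");b,_=get_image("side")
b=cv2.resize(b[60:210,270:420],(420,420))
cv2.imwrite("pics/w4.png",cv2.resize(np.hstack([a,b]),(800,343))[:,:,::-1])
```

```text
14.575 [ 585.05030486 -282.4246324   149.03415741] [ 3.14113082e+00 -1.56387072e-03 -1.57346331e-01] 0.6394522218180433
```

View pics/w4.png

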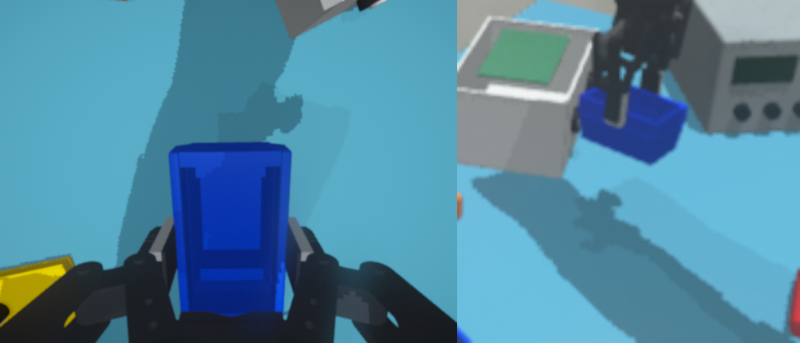

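The medium tub is held level, at (232,230) in the wrist half. I'm carrying it to a pose short of the large tub to measure that tub with the jaw at its yaw.

>>> {"name": "jog_arm", "arguments": {
  "plan": [
    [-0.02, -0.08, 0, 0, 0, 0],
    [-0.07, -0.25, 0, 0, 0, 0],
    [-0.13, -0.5, 0, 0, 0, 0],
    [-0.192, -0.73, 0, 0, 0, 0],
    [-0.254, -0.96, 0, 0, 0, 0]
  ]
}}

```text
clock: 15.3
tool_pos: [571.6, -161.1, 147.7]
orientation: [-3.141, 0.001, -0.156]
ft_force: [0.4, 0.7, -0.1]
gripper_width: 0.644
gripper_force: 64.6
```

>>> {"name": "jog_arm", "arguments": {
  "plan": [
    [-0.062, -0.24, 0, 0, 0, 0],
    [-0.13, -0.48, 0, 0, 0, 0],
    [-0.192, -0.72, 0, 0, 0, 0],
    [-0.254, -0.96, 0, 0, 0, 0]
  ]
}}

```text
clock: 15.8
tool_pos: [557.2, -63.2, 147.9]
orientation: [-3.123, 0.001, -0.123]
ft_force: [0.0, 0.4, -0.2]
gripper_width: 0.641
gripper_force: 64.6
```

>>> {"name": "jog_arm", "arguments": {
  "plan": [
    [-0.062, -0.24, 0, 0, 0, 0.07],
    [-0.12, -0.46, 0, 0, 0, 0.14],
    [-0.18, -0.66, 0, 0, 0, 0.21],
    [-0.22, -0.82, 0, 0, 0, 0.28],
    [-0.24, -0.92, 0, 0, 0, 0.35],
    [-0.254, -0.96, 0, 0, 0, 0.42],
    [-0.254, -0.96, 0, 0, 0, 0.42],
    [-0.254, -0.96, 0, 0, 0, 0.42]
  ]
}}

```text
clock: 16.8
tool_pos: [475.5, -150.3, 150.3]
orientation: [-3.062, 0.009, -0.358]
ft_force: [0.2, -0.1, -1.2]
gripper_width: 0.639
gripper_force: 64.6
```

```bash
cat > look2.py <<'E'
import sys
from workcell import robot,get_image,camera_params
from h import *
# rims seen from the wrist: target (x y rim-z) and held tub (rim z)
s=robot.read_state();print(s['clock'],np.round(s['tool_pos'],1),s['orientation'])
f=camera_params("wrist");f['p'],f['d']=get_image("wrist");P,p=cloud(f)
x,y,zr,zh=map(float,sys.argv[1:5])
r,g,b=p[...,0],p[...,1],p[...,2]
m=(b>1.8*g)&(b>50)&(r<80)&(g<100)
q=P[m&(np.hypot(P[...,0]-x,P[...,1]-y)<75)&(abs(P[...,2]-zr)<4)]; print('target',len(q),rect(q),q[:,2].mean())
t=s['tool_pos'];q=P[m&(np.hypot(P[...,0]-t[0],P[...,1]-t[1])<75)&(P[...,2]>zh-60)]
print('held z pct',np.percentile(q[:,2],[50,90,97,99.5]))
q=q[abs(q[:,2]-zh)<4]
a=s['orientation'][2];R=np.array([[np.cos(a),np.sin(a)],[np.sin(a),-np.cos(a)]])
l=(q[:,:2]-t[:2])@R.T; print('held in tool frame',len(l),l.min(0),l.max(0))
cv2.imwrite("pics/"+sys.argv[5],p[:,:,::-1].astype(np.uint8))
E
python3 look2.py 645.6 21.9 48 168 w5.png
```

```text
16.8 [ 475.5 -150.3  150.3] [-3.06232506  0.0088747  -0.35773207]
target 1712 [632.6   4.2 105.9  31.6 -28.6] 46.23780645769037
held z pct [147.37814185 168.76837784 170.21702102 221.82961199]
held in tool frame 8394 [-42.59957976 -27.17758767] [48.60690289 29.29329027]
```

View pics/w5.png

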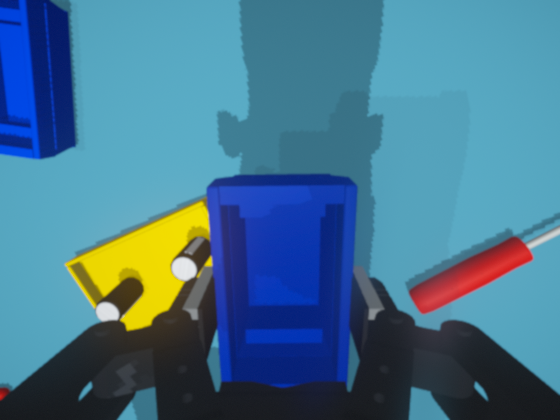

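```bash
python3 -c "
from workcell import robot
s=robot.read_state();[print(k,s[k]) for k in s]"
```

```text
clock 16.85
joint_positions [-0.358612    0.18131456 -0.41196779  0.98695527  0.07858911  3.14064825]
dq [0.02665733 0.00901881 0.01597001 0.00166965 0.02084391 0.00075899]
joint_torque [ 5.76431584e-01 -4.30007780e+01  3.32974148e+01 -5.08511961e-01
  5.84440995e-01 -6.85406285e-04]
tool_pos [ 475.01458569 -150.30123946  150.21667271]
orientation [-3.06299469  0.00936714 -0.35767047]
ft_force [-0.50453343 -0.6775694  -1.11902936]
wrist_torque [-0.15695327  0.04698116 -0.01082711]
gripper_force 64.58497881889343
gripper_width 0.6410981821153422
```

Joint 6 hit its range: yaw = j1 − j6 + π, so yaw −28° is out of reach there. The half-turned grasp (yaw 152°) is fine and equivalent, so I'll turn the other way.

>>> {"name": "jog_arm", "arguments": {
  "plan": [
    [0, 0, 0, 0, 0, -0.15],
    [0, 0, 0, 0, 0, -0.3],
    [0, 0, 0, 0, 0, -0.45],
    [0, 0, 0, 0, 0, -0.6],
    [0, 0, 0, 0, 0, -0.75],
    [0, 0, 0, 0, 0, -0.9],
    [0, 0, 0, 0, 0, -0.9],
    [0, 0, 0, 0, 0, -0.9]
  ]
}}

```text
clock: 17.85
tool_pos: [476.5, -148.9, 150.2]
orientation: [-3.075, -0.045, 0.348]
ft_force: [0.4, 0.0, -1.7]
gripper_width: 0.637
gripper_force: 64.5
```

```bash
python3 -c "
from workcell import robot
s=robot.read_state();[print(k,s[k]) for k in ('tool_pos','orientation','joint_positions')]"
```

```text
tool_pos [ 476.4531903  -148.87928671  150.16735968]
orientation [-3.0749775  -0.04476545  0.34843567]
joint_positions [-0.35567962  0.18275301 -0.41038648  0.98674542  0.07972535  2.43562304]
```

```bash
cat > rel.py <<'E'
import numpy as np
from scipy.spatial.transform import Rotation as R
def pose(x,y,z,yaw): return np.array([x,y,z],float), R.from_euler('z',yaw)*R.from_euler('x',np.pi)
def cur():
    from workcell import robot
    s=robot.read_state(); return np.array(s['tool_pos']),R.from_euler('xyz',s['orientation'])
def rel(a,b): return np.round(np.r_[a[1].inv().apply(b[0]-a[0])/120,(a[1].inv()*b[1]).as_rotvec()/np.radians(45)],3)
def chain(*ps):
    for a,b in zip(ps,ps[1:]): print(rel(a,b).tolist())
E
python3 - <<'E'
from h import *; from rel import *
P,_=cloud('scene0.npz')
for w in((40,110,152,190),(65,45,170,108)):
    q=P[w[1]:w[3],w[0]:w[2]].reshape(-1,3); q=q[(q[:,2]>55)&(q[:,2]<300)]; print(np.round(np.percentile(q,[1,50,99],axis=0)))
c=cur(); chain(c,pose(565,-110,149,1.12),pose(655,-70,149,1.88),pose(742.8,-29.6,149,2.655))
E
```

```text
[[ 702. -556.   56.]
 [ 806. -416.   93.]
 [ 901. -311.  106.]]
[[ 475. -797.   56.]
 [ 619. -655.  124.]
 [ 732. -558.  133.]]
[0.803, -0.049, 0.049, -0.059, -0.087, -0.98]
[0.627, 0.53, 0.0, 0.0, 0.0, -0.968]
[0.098, 0.799, 0.0, 0.0, 0.0, -0.987]
```

>>> {"name": "jog_arm", "arguments": {
  "plan": [
    [0.13, -0.008, 0.008, -0.01, -0.015, -0.16],
    [0.27, -0.016, 0.016, -0.02, -0.03, -0.33],
    [0.4, -0.024, 0.024, -0.03, -0.044, -0.49],
    [0.53, -0.032, 0.032, -0.04, -0.058, -0.65],
    [0.67, -0.041, 0.041, -0.05, -0.073, -0.82],
    [0.803, -0.049, 0.049, -0.059, -0.087, -0.98],
    [0.803, -0.049, 0.049, -0.059, -0.087, -0.98]
  ]
}}

```text
clock: 18.73
tool_pos: [565.5, -109.5, 148.8]
orientation: [3.141, 0.0, 1.12]
ft_force: [-0.4, -0.5, -0.6]
gripper_width: 0.636
gripper_force: 64.5
```

>>> {"name": "jog_arm", "arguments": {
  "plan": [
    [0.1, 0.09, 0, 0, 0, -0.16],
    [0.21, 0.18, 0, 0, 0, -0.32],
    [0.31, 0.27, 0, 0, 0, -0.48],
    [0.42, 0.35, 0, 0, 0, -0.65],
    [0.52, 0.44, 0, 0, 0, -0.81],
    [0.627, 0.53, 0, 0, 0, -0.968],
    [0.627, 0.53, 0, 0, 0, -0.968]
  ]
}}

```text
clock: 19.6
tool_pos: [654.8, -70.1, 148.7]
orientation: [-3.141, 0.0, 1.878]
ft_force: [-0.3, 0.3, -2.2]
gripper_width: 0.64
gripper_force: 64.5
```

>>> {"name": "jog_arm", "arguments": {
  "plan": [
    [0.015, 0.13, 0, 0, 0, -0.16],
    [0.032, 0.27, 0, 0, 0, -0.33],
    [0.05, 0.4, 0, 0, 0, -0.49],
    [0.065, 0.53, 0, 0, 0, -0.66],
    [0.082, 0.67, 0, 0, 0, -0.82],
    [0.098, 0.799, 0, 0, 0, -0.987],
    [0.098, 0.799, 0, 0, 0, -0.987],
    [0.098, 0.799, 0, 0, 0, -0.987]
  ]
}}

```text
clock: 20.6
tool_pos: [741.4, -30.2, 148.8]
orientation: [-3.141, -0.001, 2.653]
ft_force: [0.0, -0.3, -1.4]
gripper_width: 0.639
gripper_force: 64.5
```

```bash
python3 look2.py 645.6 21.9 48 168 w6.png
```

```text
20.6 [741.4 -30.2 148.8] [-3.14051835e+00 -5.90735980e-04  2.65252959e+00]
target 1890 [654.8  13.2  89.2  65.7 -28.1] 46.41687114252658
held z pct [147.90207848 167.55332853 206.64989042 225.03893006]
held in tool frame 6960 [-42.69462581 -28.26938955] [49.59365197 40.99503408]
```

View pics/w6.png

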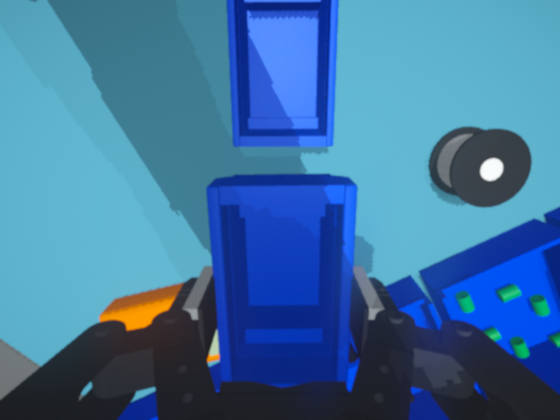

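Wrist picture: the held tub's far rim is at row 180, the large tub's near end at row 145 with sides at columns 229–338, and its far end is cut off at the top. I measure both in the tool frame, so camera bias cancels.

```bash
cat > m.py <<'E'
import sys
from workcell import robot,get_image,camera_params
from h import *
s=robot.read_state();f=camera_params("wrist");f['p'],f['d']=get_image("wrist");P,p=cloud(f)
x,y,zr,zh=map(float,sys.argv[1:5])
r,g,b=p[...,0],p[...,1],p[...,2]
m=(b>1.8*g)&(b>50)&(r<80)&(g<100)
t=s['tool_pos'];a=s['orientation'][2];R=np.array([[np.cos(a),np.sin(a)],[np.sin(a),-np.cos(a)]])
print(np.round(t,1),a)
T=(P[...,:2]-t[:2])@R.T
c=R@(np.array([x,y])-t[:2]); print('expected centre in tool',c)
mt=m&(abs(P[...,2]-zr)<4)&(np.hypot(T[...,0]-c[0],T[...,1]-c[1])<75)
mh=m&(abs(P[...,2]-zh)<5)&(abs(T[...,0])<60)&(abs(T[...,1])<33)
for n,k in(('target',mt),('held',mh)):
    q=T[k]; print(n,len(q),'x',np.percentile(q[:,0],[.3,99.7]).round(1), P[k][:,2].mean().round(1))
    for lo in range(-60,160,20):
        w=q[(q[:,0]>=lo)&(q[:,0]<lo+20)]
        if len(w)>40: print('  x',lo,'y',np.percentile(w[:,1],[.5,99.5]).round(1),np.percentile(w[:,1],[.5,99.5]).mean().round(1))
E
python3 m.py 645.6 21.9 48 168
```

```text
[741.5 -30.2 149. ] 2.653269936674439
expected centre in tool [109.10736311   1.02321527]
target 1907 x [ 52.3 141.2] 46.4
  x 40 y [-34.6  28.4] -3.1
  x 60 y [-34.8  30.4] -2.2
  x 80 y [-34.9  30.4] -2.2
  x 100 y [-34.8  30.4] -2.2
  x 120 y [-35.   30.4] -2.3
held 7406 x [-40.9  49.4] 166.4
  x -60 y [-22.4  28.1] 2.9
  x -40 y [-27.3  28.2] 0.4
  x -20 y [-27.4  27.8] 0.2
  x 0 y [-27.6  27.8] 0.1
  x 20 y [-27.9  27.3] -0.3
  x 40 y [-27.8  25.5] -1.1
```

Run:
```python
import cv2,numpy as np
from workcell import camera_params,robot
p=cv2.imread('pics/w6.png')[:,:,::-1]; f=camera_params('wrist')
s=robot.read_state();t=s['tool_pos'];a=s['orientation'][2];R=np.array([[np.cos(a),np.sin(a)],[np.sin(a),-np.cos(a)]])
def tool(u,v,z=48):
    d=f['T'][:3,:3]@[(u-f['cx'])/f['fx'],(v-f['cy'])/f['fy'],1]; o=f['T'][:3,3]
    return R@((o+d*(z-o[2])/d[2])[:2]-t[:2])
for row in(60,100,135):
    print(row,[(u,p[row,u].tolist()) for u in (*range(226,238),)]); print([(u,p[row,u].tolist()) for u in range(324,342)])
    print([tool(u,row).round(1) for u in (229.5,232,334,336,338)])
print([tool(280,v).round(1) for v in(144,145,146,147,148)],[p[v,280].tolist() for v in range(138,152)])
```

```text
60 [(226, [66, 134, 157]), (227, [67, 134, 158]), (228, [62, 127, 164]), (229, [43, 101, 181]), (230, [27, 77, 196]), (231, [26, 73, 203]), (232, [28, 77, 205]), (233, [32, 79, 206]), (234, [32, 78, 205]), (235, [27, 71, 195]), (236, [15, 54, 166]), (237, [12, 41, 137])]
[(324, [11, 46, 148]), (325, [14, 48, 153]), (326, [13, 46, 146]), (327, [11, 44, 140]), (328, [19, 58, 171]), (329, [37, 91, 225]), (330, [57, 117, 251]), (331, [60, 124, 255]), (332, [53, 120, 255]), (333, [46, 115, 255]), (334, [38, 109, 255]), (335, [40, 115, 243]), (336, [72, 152, 221]), (337, [90, 174, 209]), (338, [96, 182, 209]), (339, [97, 182, 210]), (340, [96, 182, 209]), (341, [97, 183, 209])]
[array([106.6, -34.4]), array([106.6, -32.8]), array([106.6,  33.3]), array([106.6,  34.6]), array([106.6,  35.9])]
100 [(226, [67, 135, 159]), (227, [67, 136, 160]), (228, [67, 135, 159]), (229, [65, 132, 158]), (230, [56, 117, 159]), (231, [37, 91, 179]), (232, [28, 76, 197]), (233, [29, 76, 204]), (234, [31, 79, 207]), (235, [37, 84, 209]), (236, [35, 82, 207]), (237, [26, 69, 191])]
[(324, [15, 55, 163]), (325, 
[... 910 characters left out ...]
6, 116, 255]), (331, [40, 111, 255]), (332, [42, 113, 243]), (333, [68, 144, 220]), (334, [89, 172, 209]), (335, [96, 183, 211]), (336, [98, 185, 213]), (337, [97, 184, 212]), (338, [98, 185, 213]), (339, [98, 184, 212]), (340, [98, 185, 213]), (341, [98, 185, 212])]
[array([ 59.2, -36.6]), array([ 59.2, -34.9]), array([59.2, 35.3]), array([59.2, 36.7]), array([59.2, 38.1])]
[array([53.1, -1.8]), array([52.4, -1.8]), array([51.7, -1.8]), array([51.1, -1.9]), array([50.4, -1.9])] [[44, 89, 214], [45, 90, 214], [45, 89, 214], [45, 89, 214], [45, 89, 214], [44, 88, 213], [45, 90, 213], [48, 95, 210], [56, 112, 197], [64, 129, 177], [67, 135, 165], [68, 136, 164], [69, 137, 164], [68, 136, 163]]
```

Large tub centre in the tool frame is (108.8, 0.0); held tub centre is (1.3, 0.1). So 107.5 mm forward, then down.

>>> {"name": "jog_arm", "arguments": {
  "plan": [
    [0.08, 0, 0, 0, 0, 0],
    [0.25, 0, 0, 0, 0, 0],
    [0.45, 0, 0, 0, 0, 0],
    [0.65, 0, 0, 0, 0, 0],
    [0.8, 0, 0, 0, 0, 0],
    [0.87, 0, 0, 0, 0, 0],
    [0.896, 0, 0, 0, 0, 0],
    [0.896, 0, 0, 0, 0, 0]
  ]
}}

```text
clock: 21.7
tool_pos: [647.6, 20.4, 149.1]
orientation: [-3.141, 0.001, 2.657]
ft_force: [-0.4, -0.2, -2.0]
gripper_width: 0.64
gripper_force: 64.5
```

>>> {"name": "jog_arm", "arguments": {
  "plan": [
    [0, 0, 0.06, 0, 0, 0],
    [0, 0, 0.15, 0, 0, 0],
    [0, 0, 0.25, 0, 0, 0],
    [0, 0, 0.35, 0, 0, 0],
    [0, 0, 0.42, 0, 0, 0],
    [0, 0, 0.48, 0, 0, 0],
    [0, 0, 0.5, 0, 0, 0],
    [0, 0, 0.5, 0, 0, 0]
  ]
}}

```text
clock: 22.7
tool_pos: [647.4, 20.5, 89.0]
orientation: [-3.141, 0.0, 2.657]
ft_force: [-1.3, 0.2, -1.5]
gripper_width: 0.639
gripper_force: 64.5
```

>>> {"name": "jog_arm", "arguments": {
  "plan": [
    [0.005, 0, 0.05, 0, 0, 0],
    [0.005, 0, 0.1, 0, 0, 0],
    [0.005, 0, 0.15, 0, 0, 0],
    [0.005, 0, 0.19, 0, 0, 0],
    [0.005, 0, 0.23, 0, 0, 0],
    [0.005, 0, 0.26, 0, 0, 0],
    [0.005, 0, 0.26, 0, 0, 0]
  ]
}}

```text
clock: 23.58
tool_pos: [646.6, 20.8, 57.4]
orientation: [-3.141, -0.0, 2.657]
ft_force: [-0.6, 0.4, -1.2]
gripper_width: 0.638
gripper_force: 64.5
```

>>> {"name": "jog_arm", "arguments": {
  "plan": [
    [0, 0, 0.01, 0, 0, 0],
    [0, 0, 0.02, 0, 0, 0],
    [0, 0, 0.02, 0, 0, 0]
  ]
}}

```text
clock: 23.95
tool_pos: [646.8, 20.8, 55.4]
orientation: [-3.141, 0.0, 2.657]
ft_force: [0.4, 0.0, -0.3]
gripper_width: 0.636
gripper_force: 64.5
```

>>> {"name": "jog_arm", "arguments": {
  "plan": [
    [0, 0, 0.006, 0, 0, 0],
    [0, 0, 0.012, 0, 0, 0],
    [0, 0, 0.012, 0, 0, 0]
  ]
}}

```text
clock: 24.32
tool_pos: [646.9, 20.8, 54.0]
orientation: [-3.141, 0.0, 2.657]
ft_force: [-0.5, 0.5, -1.3]
gripper_width: 0.64
gripper_force: 64.6
```

>>> {"name": "jog_arm", "arguments": {
  "plan": [
    [0, 0, 0.005, 0, 0, 0],
    [0, 0, 0.008, 0, 0, 0],
    [0, 0, 0.008, 0, 0, 0]
  ]
}}

```text
clock: 24.7
tool_pos: [646.9, 20.7, 53.9]
orientation: [-3.141, 0.001, 2.657]
ft_force: [-3.2, 0.8, 6.2]
gripper_width: 0.641
gripper_force: 65.5
```

Contact at the expected height; releasing.

>>> {"name": "jog_arm", "arguments": {
  "hand": 0.85,
  "plan": [
    [0, 0, 0, 0, 0, 0],
    [0, 0, 0, 0, 0, 0],
    [0, 0, 0, 0, 0, 0],
    [0, 0, 0, 0, 0, 0]
  ]
}}

```text
clock: 25.2
tool_pos: [646.8, 20.8, 52.8]
orientation: [-3.141, 0.0, 2.657]
ft_force: [-0.5, 0.7, -0.6]
gripper_width: 0.848
gripper_force: 0.0
```

>>> {"name": "jog_arm", "arguments": {
  "plan": [
    [0, 0, -0.1, 0, 0, 0],
    [0, 0, -0.25, 0, 0, 0],
    [0, 0, -0.5, 0, 0, 0],
    [0, 0, -0.8, 0, 0, 0],
    [0, 0, -1, 0, 0, 0],
    [0, 0, -1, 0, 0, 0]
  ]
}}

```text
clock: 25.95
tool_pos: [648.9, 20.9, 177.0]
orientation: [3.139, 0.006, 2.657]
ft_force: [-0.0, -0.1, -0.3]
gripper_width: 0.85
gripper_force: 0.0
```

Run:
```python
from workcell import robot,get_image,camera_params
from h import *; from rel import *
s=robot.read_state();print(s['tool_pos'],s['orientation'])
for n in("wrist","scene","side"):
    f=camera_params(n);f['p'],f['d']=get_image(n);P,p=cloud(f)
    r,g,b=p[...,0],p[...,1],p[...,2]
    m=(b>1.8*g)&(b>50)&(r<80)&(g<130)&(np.hypot(P[...,0]-645.6,P[...,1]-21.9)<75)
    for z in(73,48): q=P[m&(abs(P[...,2]-z)<4)]; print(n,z,len(q),rect(q),q[:,2].mean())
# route to the small tub at (590.5,252) yaw 3.356
chain(cur(),pose(626,105,175,2.89),pose(608,180,175,3.12),pose(590.5,252,175,3.356))
```

```text
[648.94850959  20.90667453 176.96683611] [3.13884914 0.00579013 2.65678808]
wrist 73 2912 [645.9  21.2  96.4  56.2 -27.1] 71.4940284460297
wrist 48 3779 [645.2  20.5 114.6  69.9 -27.8] 47.30300100282551
scene 73 377 [646.7  22.8  96.2  60.1 -27.6] 72.4762805021058
scene 48 550 [646.6  23.1 114.   72.  -27.6] 48.09396156731423
side 73 289 [645.1  22.2  99.9  55.7 -27.1] 71.18501394990714
side 48 443 [643.8  21.6 117.8  70.6 -27.2] 47.226391333454856
[0.477, 0.541, -0.02, -0.001, -0.0, -0.297]
[0.301, 0.568, 0.0, 0.0, 0.0, -0.293]
[0.159, 0.597, 0.0, 0.0, 0.0, -0.3]
```

The medium tub is home: rims concentric within about 1 mm, rim at 72–73 mm. Now the small tub.

>>> {"name": "jog_arm", "arguments": {
  "hand": 0.75,
  "plan": [
    [0.24, 0.27, -0.01, 0, 0, -0.15],
    [0.477, 0.541, -0.02, 0, 0, -0.297]
  ]
}}

```text
clock: 26.35
tool_pos: [625.3, 105.2, 173.8]
orientation: [-3.14, -0.002, 2.892]
ft_force: [0.9, 0.9, -0.3]
gripper_width: 0.748
gripper_force: 0.0
```

>>> {"name": "jog_arm", "arguments": {
  "plan": [
    [0.15, 0.284, 0, 0, 0, -0.15],
    [0.301, 0.568, 0, 0, 0, -0.293]
  ]
}}

```text
clock: 26.6
tool_pos: [607.1, 180.9, 173.9]
orientation: [-3.14, -0.002, 3.124]
ft_force: [0.3, -1.9, -0.0]
gripper_width: 0.753
gripper_force: 0.0
```

>>> {"name": "jog_arm", "arguments": {
  "plan": [
    [0.08, 0.3, 0, 0, 0, -0.15],
    [0.159, 0.597, 0, 0, 0, -0.3],
    [0.159, 0.597, 0, 0, 0, -0.3],
    [0.159, 0.597, 0, 0, 0, -0.3],
    [0.159, 0.597, 0, 0, 0, -0.3]
  ]
}}

```text
clock: 27.22
tool_pos: [590.9, 250.9, 174.8]
orientation: [-3.141, -0.001, -2.929]
ft_force: [0.3, 0.7, 0.4]
gripper_width: 0.749
gripper_force: 0.0
```

```bash
sed -i 's/g<100/g<130/' m.py look.py; python3 look.py 590.5 252 48 w7.png;python3 m.py 590.5 252 48 300 2>/dev/null
```

```text
27.225 [590.88342631 250.9013883  174.7752518 ] [-3.14070466e+00 -7.50755144e-04 -2.92909187e+00]
ztop [26.92743709 47.09545565 47.91043265]
4911 [590.8 250.5  78.2  41.9  12.3]
4911 [591.  250.5  78.5  41.9  12.1]
[591.  250.9 175. ] -2.9291354943893286
expected centre in tool [0.26111159 1.1900316 ]
target 1816 x [-38.7  39.1] 46.5
  x -40 y [-20.6  20.5] -0.1
  x -20 y [-21.1  20.4] -0.3
  x 0 y [-21.3  20.5] -0.4
  x 20 y [-21.   20.4] -0.3
```

View pics/w7.png

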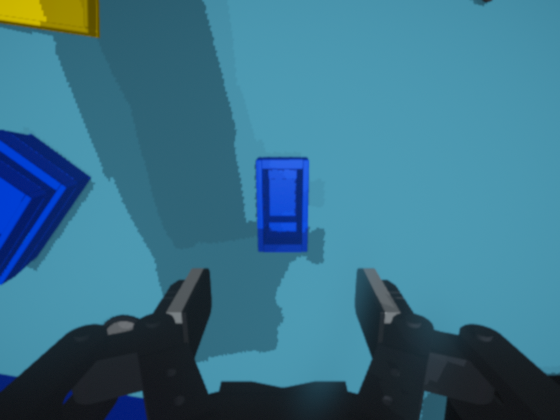

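The small tub, at (283,204) in the wrist picture, is centred under the tool within 0.5 mm. Going straight down.

>>> {"name": "jog_arm", "arguments": {
  "plan": [
    [0, 0, 0.3, 0, 0, 0],
    [0, 0, 0.6, 0, 0, 0],
    [0, 0, 0.85, 0, 0, 0],
    [0, 0, 1.0, 0, 0, 0]
  ]
}}

```text
clock: 27.82
tool_pos: [590.2, 250.9, 53.6]
orientation: [-3.141, -0.002, -2.929]
ft_force: [0.3, 0.7, 0.3]
gripper_width: 0.752
gripper_force: 0.0
```

>>> {"name": "jog_arm", "arguments": {
  "plan": [
    [0, 0, 0.08, 0, 0, 0],
    [0, 0, 0.15, 0, 0, 0],
    [0, 0, 0.223, 0, 0, 0],
    [0, 0, 0.223, 0, 0, 0],
    [0, 0, 0.223, 0, 0, 0]
  ]
}}

```text
clock: 28.45
tool_pos: [591.2, 252.1, 28.9]
orientation: [-3.141, 0.001, -2.927]
ft_force: [0.6, 0.8, -0.6]
gripper_width: 0.748
gripper_force: 0.0
```

>>> {"name": "jog_arm", "arguments": {
  "hand": 0,
  "plan": [
    [0, 0, 0, 0, 0, 0],
    [0, 0, 0, 0, 0, 0],
    [0, 0, 0, 0, 0, 0],
    [0, 0, 0, 0, 0, 0],
    [0, 0, 0, 0, 0, 0],
    [0, 0, 0, 0, 0, 0]
  ]
}}

```text
clock: 29.2
tool_pos: [591.6, 252.2, 29.3]
orientation: [-3.141, 0.002, -2.927]
ft_force: [0.2, -0.7, 5.8]
gripper_width: 0.482
gripper_force: 62.3
```

>>> {"name": "jog_arm", "arguments": {
  "plan": [
    [0, 0, -0.08, 0, 0, 0],
    [0, 0, -0.2, 0, 0, 0],
    [0, 0, -0.35, 0, 0, 0],
    [0, 0, -0.55, 0, 0, 0],
    [0, 0, -0.75, 0, 0, 0],
    [0, 0, -0.9, 0, 0, 0],
    [0, 0, -1, 0, 0, 0],
    [0, 0, -1, 0, 0, 0]
  ]
}}

```text
clock: 30.2
tool_pos: [591.4, 252.2, 149.5]
orientation: [-3.141, 0.002, -2.927]
ft_force: [-0.9, 0.1, -1.9]
gripper_width: 0.477
gripper_force: 61.7
```

Run:
```python
from rel import *
c=cur();print(c[0],c[1].as_euler('xyz'))
a=2.6568; u=np.array([np.cos(a),np.sin(a)]); o=np.array([645.8,21.5])-105*u; print(o)
d=(o-c[0][:2])
W=[pose(*(c[0][:2]+d*k/3),c[0][2],3.354+(a-3.354)*k/3) for k in(1,2,3)]
chain(c,*W)
```

```text
[591.42303504 252.21728221 149.50802957] [-3.14144005e+00  1.64481805e-03 -2.92740216e+00]
[738.70101766 -27.4326161 ]
[-0.235, -0.846, 0.001, 0.0, 0.002, 0.298]
[-0.425, -0.768, -0.0, -0.0, -0.0, 0.296]
[-0.59, -0.65, -0.0, -0.0, -0.0, 0.296]
```

>>> {"name": "jog_arm", "arguments": {
  "plan": [
    [-0.02, -0.08, 0, 0, 0, 0.03],
    [-0.06, -0.23, 0, 0, 0, 0.08],
    [-0.12, -0.43, 0, 0, 0, 0.15],
    [-0.18, -0.63, 0, 0, 0, 0.22],
    [-0.235, -0.846, 0, 0, 0, 0.298]
  ]
}}

```text
clock: 30.82
tool_pos: [640.4, 156.6, 147.7]
orientation: [-3.14, -0.001, 3.118]
ft_force: [1.6, 0.0, -0.5]
gripper_width: 0.478
gripper_force: 61.7
```

>>> {"name": "jog_arm", "arguments": {
  "plan": [
    [-0.11, -0.19, 0, 0, 0, 0.074],
    [-0.21, -0.38, 0, 0, 0, 0.148],
    [-0.32, -0.58, 0, 0, 0, 0.222],
    [-0.425, -0.768, 0, 0, 0, 0.296]
  ]
}}

```text
clock: 31.32
tool_pos: [689.7, 63.6, 148.2]
orientation: [-3.141, -0.0, 2.885]
ft_force: [0.3, 0.6, -1.0]
gripper_width: 0.479
gripper_force: 61.7
```

>>> {"name": "jog_arm", "arguments": {
  "plan": [
    [-0.15, -0.165, 0, 0, 0, 0.074],
    [-0.3, -0.33, 0, 0, 0, 0.148],
    [-0.43, -0.48, 0, 0, 0, 0.22],
    [-0.53, -0.59, 0, 0, 0, 0.27],
    [-0.59, -0.65, 0, 0, 0, 0.296],
    [-0.59, -0.65, 0, 0, 0, 0.296],
    [-0.59, -0.65, 0, 0, 0, 0.296],
    [-0.59, -0.65, 0, 0, 0, 0.296]
  ]
}}

```text
clock: 32.33
tool_pos: [738.0, -26.7, 148.8]
orientation: [-3.141, 0.0, 2.658]
ft_force: [-0.8, 0.3, -1.0]
gripper_width: 0.477
gripper_force: 61.7
```

```bash
python3 m.py 645.8 21.5 73 168; python3 -c "
from workcell import get_image
import cv2;cv2.imwrite('pics/w8.png',get_image('wrist')[0][:,:,::-1])"
```

```text
[738.  -26.7 148.8] 2.657914010740244
expected centre in tool [104.05882461  -0.17025919]
target 3342 x [ 55.8 134.2] 71.5
  x 40 y [-27.   27.7] 0.4
  x 60 y [-27.7  28. ] 0.1
  x 80 y [-28.   27.8] -0.1
  x 100 y [-28.3  27.7] -0.3
  x 120 y [-28.4  27.4] -0.5
held 7329 x [-38.4  40.1] 165.9
  x -40 y [-20.6  20.8] 0.1
  x -20 y [-20.4  20.7] 0.1
  x 0 y [-20.6  21. ] 0.2
  x 20 y [-20.5  20.7] 0.1
  x 40 y [-18.5  19.4] 0.5
```

View pics/w8.png

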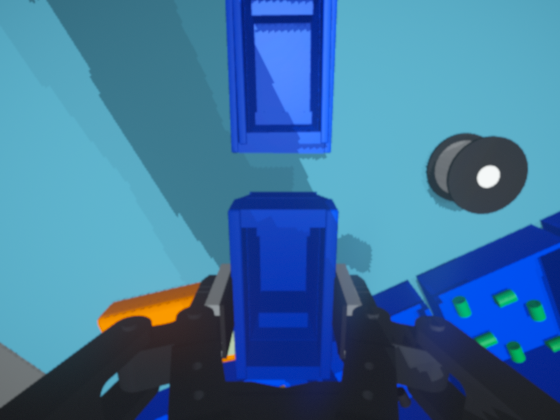

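Wrist picture: medium tub near end at row 152, held small tub centred at column 283. Medium centre is (103.6, −0.3) in the tool frame, held centre (1.0, 0.1). Placing.

>>> {"name": "jog_arm", "arguments": {
  "plan": [
    [0.08, 0, 0, 0, 0, 0],
    [0.25, 0, 0, 0, 0, 0],
    [0.45, -0.001, 0, 0, 0, -0.01],
    [0.63, -0.003, 0, 0, 0, -0.014],
    [0.77, -0.003, 0, 0, 0, -0.014],
    [0.83, -0.003, 0, 0, 0, -0.014],
    [0.855, -0.003, 0, 0, 0, -0.014],
    [0.855, -0.003, 0, 0, 0, -0.014]
  ]
}}

```text
clock: 33.42
tool_pos: [647.5, 19.8, 148.7]
orientation: [-3.141, 0.001, 2.668]
ft_force: [-0.3, 1.2, -0.9]
gripper_width: 0.478
gripper_force: 61.7
```

>>> {"name": "jog_arm", "arguments": {
  "plan": [
    [0, 0, 0.05, 0, 0, 0],
    [0, 0, 0.12, 0, 0, 0],
    [0, 0, 0.2, 0, 0, 0],
    [0, 0, 0.27, 0, 0, 0],
    [0, 0, 0.32, 0, 0, 0],
    [0, 0, 0.35, 0, 0, 0],
    [0, 0, 0.35, 0, 0, 0]
  ]
}}

```text
clock: 34.3
tool_pos: [647.2, 19.9, 106.4]
orientation: [-3.141, 0.0, 2.668]
ft_force: [-0.7, 0.2, -1.0]
gripper_width: 0.479
gripper_force: 61.7
```

>>> {"name": "jog_arm", "arguments": {
  "plan": [
    [0.004, 0.005, 0.04, 0, 0, 0],
    [0.004, 0.005, 0.08, 0, 0, 0],
    [0.004, 0.005, 0.12, 0, 0, 0],
    [0.004, 0.005, 0.16, 0, 0, 0],
    [0.004, 0.005, 0.2, 0, 0, 0],
    [0.004, 0.005, 0.2, 0, 0, 0]
  ]
}}

```text
clock: 35.05
tool_pos: [646.7, 20.6, 82.0]
orientation: [-3.141, -0.001, 2.668]
ft_force: [-0.0, -0.2, -0.8]
gripper_width: 0.476
gripper_force: 61.7
```

>>> {"name": "jog_arm", "arguments": {
  "plan": [
    [0, 0, 0.01, 0, 0, 0],
    [0, 0, 0.018, 0, 0, 0],
    [0, 0, 0.018, 0, 0, 0]
  ]
}}

```text
clock: 35.42
tool_pos: [647.2, 20.6, 80.5]
orientation: [-3.141, 0.0, 2.668]
ft_force: [0.4, 0.5, -0.8]
gripper_width: 0.475
gripper_force: 61.7
```

>>> {"name": "jog_arm", "arguments": {
  "plan": [
    [0, 0, 0.005, 0, 0, 0],
    [0, 0, 0.008, 0, 0, 0],
    [0, 0, 0.008, 0, 0, 0]
  ]
}}

```text
clock: 35.8
tool_pos: [647.1, 20.6, 79.5]
orientation: [-3.141, 0.0, 2.668]
ft_force: [1.2, -0.2, -1.1]
gripper_width: 0.474
gripper_force: 61.7
```

>>> {"name": "jog_arm", "arguments": {
  "plan": [
    [0, 0, 0.005, 0, 0, 0],
    [0, 0, 0.01, 0, 0, 0],
    [0, 0, 0.01, 0, 0, 0]
  ]
}}

```text
clock: 36.17
tool_pos: [647.2, 20.6, 79.3]
orientation: [-3.142, 0.001, 2.668]
ft_force: [-3.2, -0.5, 5.8]
gripper_width: 0.482
gripper_force: 62.6
```

>>> {"name": "jog_arm", "arguments": {
  "hand": 0.7,
  "plan": [
    [0, 0, 0, 0, 0, 0],
    [0, 0, 0, 0, 0, 0],
    [0, 0, 0, 0, 0, 0],
    [0, 0, 0, 0, 0, 0]
  ]
}}

```text
clock: 36.67
tool_pos: [647.1, 20.6, 78.1]
orientation: [-3.141, 0.0, 2.668]
ft_force: [-0.4, -0.3, -0.4]
gripper_width: 0.695
gripper_force: 0.0
```

>>> {"name": "jog_arm", "arguments": {
  "plan": [
    [0, 0, -0.1, 0, 0, 0],
    [0, 0, -0.25, 0, 0, 0],
    [0, 0, -0.5, 0, 0, 0],
    [0, 0, -0.8, 0, 0, 0],
    [0, 0, -1, 0, 0, 0],
    [0, 0, -1, 0, 0, 0],
    [0, 0, -1, 0, 0, 0]
  ]
}}

```text
clock: 37.55
tool_pos: [647.0, 20.7, 198.3]
orientation: [-3.141, 0.0, 2.668]
ft_force: [-0.3, 0.0, -0.7]
gripper_width: 0.702
gripper_force: 0.0
```

Run:
```python
from workcell import robot,get_image,camera_params
from h import *
print(robot.read_state()['tool_pos'])
for n in("wrist","scene","side"):
    f=camera_params(n);f['p'],f['d']=get_image(n);P,p=cloud(f)
    r,g,b=p[...,0],p[...,1],p[...,2]
    m=(b>1.8*g)&(b>50)&(r<80)&(g<130)&(np.hypot(P[...,0]-645.6,P[...,1]-21.9)<75)
    for z in(98,73,48): q=P[m&(abs(P[...,2]-z)<4)]; print(n,z,len(q),rect(q),q[:,2].mean())
    if n!="wrist":
        w=P[(p.min(-1)>120)&(abs(P[...,2]-48)<6)&(abs(P[...,0]-445)<20)&(abs(P[...,1]-32)<20)]; print('cap',len(w),rect(w),w[:,2].mean())
```

```text
[646.95764015  20.68042813 198.31285063]
wrist 98 2276 [646.5  21.   78.6  42.  -27.2] 96.52811375729773
wrist 73 3037 [645.9  21.2  96.3  56.  -27.1] 72.14667358476596
wrist 48 2824 [644.9  20.8 113.9  69.8 -27.8] 47.99734914535362
scene 98 292 [647.3  22.6  78.3  45.9 -26.6] 97.31275182662885
scene 73 415 [648.   24.4  96.4  57.8 -28.8] 72.9826518315224
scene 48 386 [646.   22.8 114.4  72.7 -28.1] 47.80789279044281
cap 39 [445.2  33.5  17.6  16.8 -81.1] 48.20423023688379
side 98 222 [645.3  22.1  81.6  42.3 -28.2] 96.26332407228766
side 73 336 [644.6  22.4  98.8  55.2 -25.8] 72.15220908899502
side 48 311 [643.   22.2 115.1  69.5 -27.5] 46.89566249837184
cap 67 [444.6  32.1  19.1  18.1  23.9] 46.90112927010283
```

All three rims are concentric within about 1 mm at 48, 73 and 98 mm, and the capacitor is upright in the tray. Handing in.

```bash
python3 -c "
from workcell import robot
print(robot.hand_in())"
```

```text
the job is handed in; nothing more can be done
None
```

The job is handed in at about 38 s: the capacitor stands upright in the yellow tray, and the medium and small tubs are nested fully home and square in the large one; the judge's verdict was not shown.

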